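# Eject the sensor cell and stop it with the other finger

## Robot

A 6-joint arm with a two-finger parallel gripper is mounted at the origin on the work surface. World frame = base frame: x ahead of the robot, y to its left, z up, the work surface at z = 0. Lengths are in m, angles in rad, forces in N, time in s.
With the tool pointing down it reaches from about 0.425 to 0.95 m from the base axis. Payload 3.5 kg.
Tool frame: the origin (TCP) lies midway between the tips of the shut fingers; the grasp point (between the pads) lies 19 mm behind it (ctrl.tcp_to_grasp is the distance from the TCP to the grasp point, in m); z points along the fingers, x is the direction in which the jaws open and shut, and the axes are right-handed (so a half turn about z gives the same grasp; the last joint's range is limited). The gripper opens to 85 mm and grips with 20 to 120 N. Pads are 22 mm wide; open, the fingers measure 114 mm over their backs; the gripper's body (76 mm by 85 mm) begins 54 mm behind the grasp point. The pads swing forward as they close: fully open they stand 13 mm farther back than shut.
Start: joints at [-1.272, 0.286, 1.577, -0, 1.279, -0.15], TCP at [0.293, -0.608, 0.231] pointing down, gripper open.
Joint ranges: [-2.77, 2.77], [-0.9, 2.22], [0.21, 2.48], [-1.53, 4.67], [0.24, 2.81], [-2.84, 2.84]. Speed limits (rad/s): [2.79, 2.79, 3.14, 3.14, 3.14, 3.14].

## Interface

Orientations are given as a unit quaternion [x, y, z, w].
In Python, from plant import ctrl, cams, workorder, spotter gives the robot as it stands. The module is installed in compiled form; this text tells all that it offers.
- The arm moves only by the tool send_rows, never from a script. Its argument "motion" is one flat list of numbers, 5 for each row, row after row: the shift along the tool's x, y, z in cm, then the turn about the tool's z in rad, then the finger opening in cm, from 0 to 8.54. In form: [tx, ty, tz, spin, gripper, tx, ty, tz, spin, gripper, ...]. A call has 1 to 12 rows; each row shifts and turns the pose as measured when the row begins, along the tool's axes as they then stand; what a row does not reach is not made up. A row lasts 1/10 s, in which the tool goes at most 50 mm and 8.59 degrees, less where a joint would pass 70% of its speed; a pose out of reach is approached as far as the arm can. A call is refused whole if a number of a shift passes 5 or a number of a turn 0.15, either way. A call with a gripper value outside its range is refused whole. The fingers move at their own pace and stop on an object; "grip_force" is the grip in N (left out, the last holds). Time passes only in rows, so rows that do not move let the fingers close. It gives the time, the measured TCP pose, the force and the opening at its end, in the units of the state.
- ctrl.get_state(): the state, without advancing time (a new reading comes with each control period).
- cams.read_camera(name): name is "scene" or "top"; returns (picture, depth): 384x512x3 uint8, red, green, blue; 384x512 float32, m along the optical axis (not along the pixel's ray), 0 where there is no reading.
- cams.camera_params(name): a dict with "fx", "fy", "cx", "cy" (pixels), "xyz" and "attitude" of the camera in the world. Camera axes: x right, y down, z forward; pixel columns grow to the right and rows downward; lengths in m; the calibration is good to about 2 mm. A picture is of the moment at which its call begins. camera_params takes no time and is no camera call.
- workorder.sign_off(): hands the job in, once; it reports no verdict.
Trained networks look in the newest picture that a camera, given by its name, has taken for a name from the list of things; names that differ only in an ending like _2 or _b are one class to them, and where a whole thing is asked for, a point or a joint stands for the part that bears it (a point fixed in the world has none). Each returns a list of dicts, best first, with "conf" (0 to 1); they miss things now and then, are a little off and sometimes report something else, mostly with a low value. They report only what shows in the picture. A call takes as long as a camera call. They do not tell look-alikes from the thing itself.
- spotter.trace(target, camera): "mask" (384x512 bool, what is visible of it) and "bbox" ([left, top, width, height] in pixels, round what is visible of it).
The state is a dict: "time": time; "qpos": joint angles; "dq": joint speeds; "joint_efforts": joint torques, N m; "eef_pos": TCP position; "tcp_rot": TCP orientation; "contact_force": force on the tool from outside, world axes, zero at the start; "wrist_torque": the same for the moment, N m; "opening": opening from 0.0 (shut) to 1.0 (fully open).
Only numpy, scipy, OpenCV 4.12 (cv2) and the standard library are available. Lean on these libraries where they do the work, as an engineer would, in place of code of your own. Each camera call takes 0.05 s, during which the arm holds its last target.

## Task

Press the push pad of the dock that holds the sensor cell, a dark steel block, with one finger, with the other finger standing over the deck just in front of the cell, so that the cell pops out of its seat but is stopped by that finger before it slides off the dock. Do not pick the cell up or push it sideways, do not press the empty dock's pad, and leave the other things on the bench where they are. Finish holding: one finger still pressing the pad well down, the cell out of its seat and resting against the other finger, lying flat on the deck.

Things in the scene. Friction and masses are not known exactly. Their poses are not given: they have to be found in the camera images.
- dock: Loaded ejector dock, fixed. Origin on the bench under the middle of the seated cell's front face, z up; the cell is ejected towards its -x. Aluminium deck 24 mm high, 60 mm wide (y), x = -48 to 100 mm; guide rails beside the cell 10 mm above the deck, y = +-20 to +-25, x = -12 to 66 mm; grey spring housing behind, 46 mm tall, x = 62 to 152 mm; button housing 22 mm tall, x = -48 to 12, y = 30 to 94 mm.
- dock_front (a point): Point on the top of the loaded dock's deck (24 mm above the bench), on its centre line at x = -26 mm, 26 mm in front of the seated cell. The deck is open here, with no rails, and ends 22 mm further out. A cell that nothing stops here is pushed out 80 mm within about half a second and drops off the deck's end. The push pad's centre is 72 mm away towards the dock's +y.
- dock_pad (a point): Centre of the top of the loaded dock's push pad, black, ribbed, 34 x 34 mm; 43 mm above the bench when up, 29 mm when fully down (still 5 mm above the deck). At x = -26, y = 72 mm in the dock's frame. Moves with the pad.
- dock_button (a joint): How far the loaded dock's push pad is pressed, 0 to 0.014 m; spring return, 3 N at the start to 7 N at the bottom, plus up to 3 N rub of the catch. The catch in front of the cell stands 8 mm above the deck, goes down with the pad and lets the cell go at about 0.008 m; well down means past 0.009 m.
- cell_mid (a point): Centre (half-way up) of the sensor cell, a loose dark steel block, white label on top, 50 mm long (x) x 36 mm wide (y) x 26 mm high, about 0.14 kg, two small brass ports on top at its front end; axes as the dock's. Seated, it is at x = 25 mm in the dock's frame, its underside on the deck. The spring plunger behind it pushes it towards -x with about 3 N.
- spare_dock: The second, identical dock, empty, its plunger sprung out; same frame as the loaded dock. Leave it alone.
- spare_dock_button (a joint): How far the empty dock's push pad is pressed, 0 to 0.014 m.
- screwdriver: Bystander: screwdriver lying on the bench. Its handle points to -x.
- jar: Bystander: white screw-cap jar, 48 mm across, 70 mm tall. Origin at the centre of its underside.
- fitting: Bystander: stepped brass fitting, 24 mm across, 28 mm tall, standing. Origin at the centre of its underside.
- tape: Bystander: flat plastic ring, 76 mm across, 18 mm tall. Origin at the centre of its underside.
- plug: Bystander: stepped steel plug, 22 mm across, 30 mm tall, standing. Origin at the centre of its underside.
- tray: Bystander: shallow blue tray, 90 x 120 x 25 mm. Origin at the centre of its underside.
- valve: Bystander: small steel valve block with a round black cap, 78 x 28 x 40 mm. Origin at the centre of its underside.
Not all that is in view belongs to the job. Leave any green look-alike of the dock alone.

How it is judged:
On the way, in this order (a step that is already met when the one before it is completed fails the run):
1. the loaded dock's pad is being pressed (value of joint dock_button above 0.004 m).
2. the cell has popped out and is stopped against a finger, with the pad down (x of cell_mid in the frame of dock between -0.03 and 0.015 m and contact force between the fingers and cell above 0.3 N and value of joint dock_button above 0.009 m and angle between cell_mid's own z axis and vertical below 0.2 rad), for 0.3 s.
At the end, for the whole second after the job is handed in: The pad of the loaded dock is held at least 9 mm down; the cell lies still on the deck (tilted under 0.2 rad, within 12 mm of the dock's centre line), 10 to 55 mm out of its seat, and touches a finger with more than 0.3 N (all of step 2 and linear speed of cell below 0.02 m/s and y of cell_mid in the frame of dock between -0.012 and 0.012 m and z of cell_mid in the frame of dock below 0.045 m); the arm keeps its last pose, push and grip.
It fails at once if the cell is lifted (z of cell_mid in the frame of dock above 0.052 m).
It fails at once if the cell slides off the dock (x of cell_mid in the frame of dock below -0.042 m or z of cell_mid in the frame of dock below 0.028 m).
It fails at once if the cell is carried or pushed off the dock's centre line (y of cell_mid in the frame of dock above 0.02 m or y of cell_mid in the frame of dock below -0.02 m).
It fails at once if the empty dock's pad is pressed (value of joint spare_dock_button above 0.004 m).
It fails at once if a bystander is disturbed (moved more than 20 mm) (distance of any of screwdriver, jar, fitting, tape, plug, tray, valve from where it was at the start of the episode above 0.02 m).
It also fails if it takes over 32 s, if anything falls off the work surface, if the arm or the gripper's body presses on something with over 40 N, if the wrist force passes 120 N, or if a joint passes its speed limit or range.

## Working session

There is one attempt and no reset: what is moved stays moved. The work goes in short steps, Python scripts to look and compute and a tool call to move; the robot and the scene stay as the last step left them, time stands still between calls to the robot, and variables do not carry over. Pictures are saved under pics/ and viewed, and the job is handed in when it is done.

Besides the shell and the picture viewer there is one more tool, called after "Call:" as name(argument=value, ...) on one line, values as JSON. send_rows: Moves the arm, as the interface text tells. Its arguments: {"type":"object","properties":{"motion":{"type":"array","items":{"type":"number"}},"grip_force":{"type":"number"}},"required":["motion"]}

```bash
mkdir -p pics; cat > h.py <<'E'
import numpy as np, cv2
from scipy.spatial.transform import Rotation as R
from plant import ctrl, cams, workorder, spotter
def cloud(name,d):
    p=cams.camera_params(name)
    v,u=np.mgrid[0:384,0:512]
    P=np.stack([(u-p['cx'])/p['fx']*d,(v-p['cy'])/p['fy']*d,d],-1)
    return P@rot(p).T+np.array(p['xyz'])
def rot(p):
    a=np.array(p['attitude'],float)
    return a if a.shape==(3,3) else R.from_quat(a).as_matrix()
def proj(name,X):
    p=cams.camera_params(name); c=(np.atleast_2d(X)-np.array(p['xyz']))@rot(p)
    return np.c_[c[:,0]/c[:,2]*p['fx']+p['cx'],c[:,1]/c[:,2]*p['fy']+p['cy']]
E
python3 - <<'E'
from h import *
print(ctrl.get_state())
for n in('scene','top'):
    im,d=cams.read_camera(n); print(n,cams.camera_params(n))
    np.savez(f'{n}0.npz',im=im,d=d)
    cv2.imwrite(f'pics/{n}0.png',cv2.resize(im[:,:,::-1],(800,600),interpolation=cv2.INTER_CUBIC))
    for t in('dock','dock_pad','cell_mid','spare_dock'):
        for r in spotter.trace(t,n): print(n,t,r['conf'],r['bbox'])
print(ctrl.get_state()['time'])
E
```

```text
{'time': 0.0, 'qpos': array([-1.27202191e+00,  2.87194665e-01,  1.57815971e+00,  4.25947023e-05,
        1.27858338e+00, -1.49978192e-01]), 'dq': array([-0.00092061,  0.00260028,  0.00048528,  0.00059708,  0.00046715,
       -0.00091839]), 'joint_efforts': array([ 7.12845722e-04, -4.05979764e+01, -2.92625517e+01, -1.49042844e-04,
        5.76516250e-03, -1.66315218e-06]), 'eef_pos': array([ 0.29270077, -0.60752125,  0.22993719]), 'tcp_rot': array([ 8.46708012e-01, -5.32056545e-01, -8.75147606e-04, -7.80644049e-04]), 'contact_force': array([-0.23307541,  1.00057569,  0.0739337 ]), 'wrist_torque': array([-0.02017119,  0.00471478, -0.02429354]), 'opening': 1.000608704677338}
scene {'fx': 419.5511162207783, 'fy': 419.5511162207783, 'cx': 259.36351361350864, 'cy': 193.38232403063788, 'xyz': array([1.20325544, 0.35041222, 0.8161683 ]), 'attitude': array([ 0.49304739,  0.7816321 , -0.32870321, -0.19470422])}
scene dock 0.7 [227.1, 127.2, 43.6, 53.0]
scene dock_pad 0.59 [224.8, 186.2, 16.9, 17.3]
scene dock_pad 0.52 [236.8, 130.0, 36.3, 12.9]
scene cell_mid 0.85 [188.2, 192.0, 20.9, 18.8]
scene spare_dock 0.78 [283.9, 210.9, 53.7, 72.8]
top {'fx': 376.6238336099455, 'fy': 376.6238336099455, 'cx': 255.35085874402532, 'cy': 191.26134037025795, 'xyz': array([0.40572722, 0.00556053, 1.12841431]), 'attitude': array([-0.70224282,  0.70953947, -0.04010398,  0.04243146])}
top dock 0.75 [298.6, 162.1, 14.1, 19.7]
top dock 0.65 [274.9, 124.7, 41.9, 75.1]
top dock 0.6 [285.6, 216.1, 44.7, 75.0]
top dock_pad 0.6 [289.8, 266.9, 28.4, 26.2]
top dock_pad 0.48 [277.2, 180.6, 14.0, 17.8]
top cell_mid 0.7 [296.4, 162.5, 16.2, 17.4]
top spare_dock 0.73 [181.8, 130.2, 47.4, 78.9]
0.5
```

View pics/scene0.png

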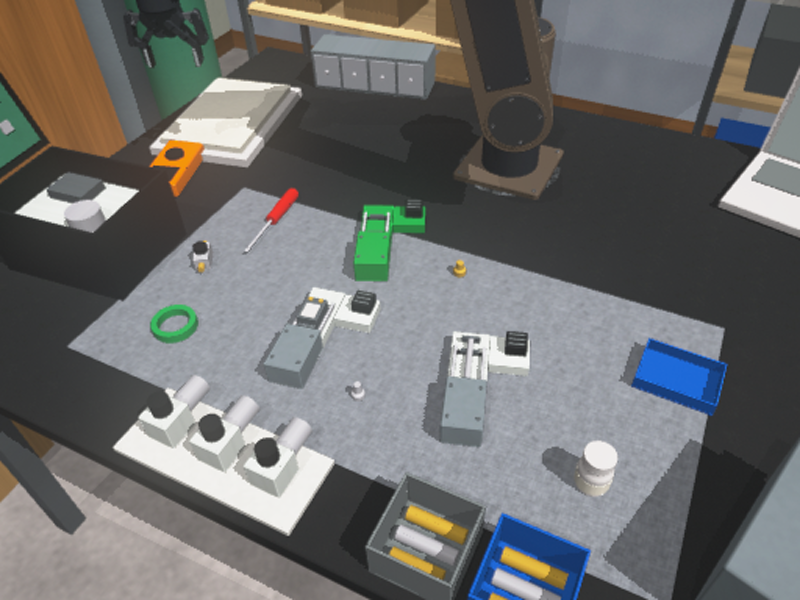

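View pics/top0.png

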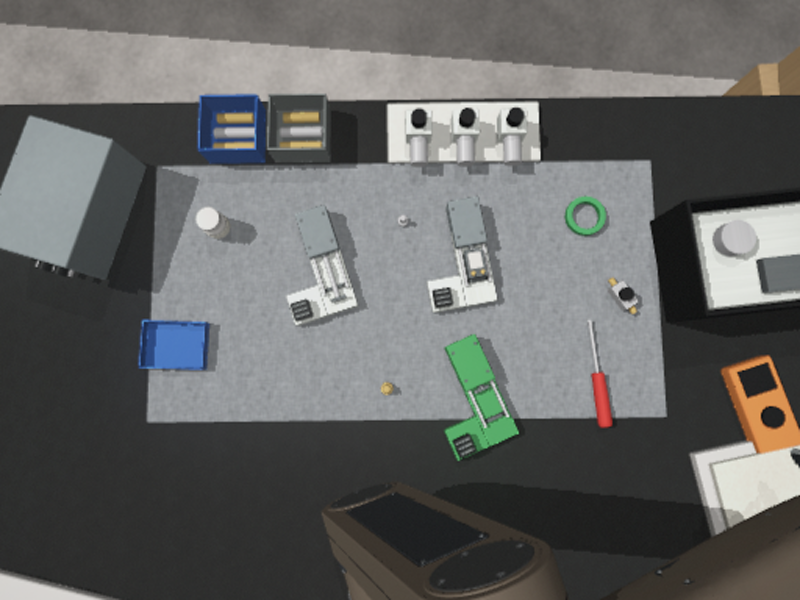

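The top picture (800x600) shows three dock-like things. The green look-alike is at (480,400). The empty dock is at (325,265), with its rods bare. The grey/white dock at (465,250) has a dark block with a white label and brass ports in its seat, so it is the loaded one, with its pad at (443,296). I'll confirm this in an enlarged crop and fit its pose from depth.

```bash
cat > fit.py <<'E'
from h import *
from scipy.optimize import differential_evolution, minimize
def hmodel(x,y):
    h=np.zeros_like(x)
    def box(x0,x1,y0,y1,z): 
        m=(x>=x0)&(x<=x1)&(y>=y0)&(y<=y1); h[m]=np.maximum(h[m],z)
    box(-.048,.1,-.03,.03,.024); box(-.048,.012,.03,.094,.022)
    box(-.043,-.009,.055,.089,.043); box(.062,.152,-.03,.03,.046) 
    box(0,.05,-.018,.018,.050); box(-.012,.066,.02,.025,.034); box(-.012,.066,-.025,-.02,.034)
    return h
if __name__=='__main__':
    pts={}
    for n in('top','scene'):
        z=np.load(n+'0.npz'); P=cloud(n,z['d']); c=P[z['d']>0]
        if n=='top': print('cell seed',P[168,305],'pad',P[189,284],'table z near',P[185,345])
        pts[n]=c
    s=cloud('top',np.load('top0.npz')['d'])[168,305]
    for n in('top','scene','both'):
        Q=np.vstack([pts['top'],pts['scene']]) if n=='both' else pts[n]
        Q=Q[(np.hypot(Q[:,0]-s[0]-.03,Q[:,1]-s[1]-.0)<.16)&(Q[:,2]<.08)&(Q[:,2]>-.02)]
        def cost(p):
            c,si=np.cos(p[2]),np.sin(p[2]); dx=Q[:,0]-p[0];dy=Q[:,1]-p[1]
            e=np.abs(hmodel(c*dx+si*dy,-si*dx+c*dy)-Q[:,2]); return np.minimum(e,.012).mean()
        r=differential_evolution(cost,[(s[0]-.06,s[0]+.03),(s[1]-.04,s[1]+.04),(-.6,.6)],seed=1,tol=1e-8,popsize=25)
        print(n,len(Q),r.x,r.fun)
    im=np.load('top0.npz')['im'][115:215,255:355,::-1]
    a=cv2.resize(im,(600,600),interpolation=cv2.INTER_CUBIC); 
    x0,y0,t=r.x
    for pt,col in(((0,0,.024),(0,0,255)),((-.026,0,.024),(0,255,0)),((-.026,.072,.043),(255,0,255)),((.025,0,.05),(255,0,0)),((-.048,-.03,.024),(0,255,255)),((-.048,.094,.022),(0,255,255)),((.152,.03,.046),(0,255,255)),((.152,-.03,.046),(0,255,255))):
        w=[x0+np.cos(t)*pt[0]-np.sin(t)*pt[1],y0+np.sin(t)*pt[0]+np.cos(t)*pt[1],pt[2]]
        u=(proj('top',w)[0]-[255,115]+.5)*6; cv2.circle(a,tuple(int(k) for k in u),5,col,2)
    cv2.imwrite('pics/crop1.png',a)
E
python3 fit.py
```

```text
cell seed [ 0.59850417 -0.1361555   0.05121498] pad [ 0.53873195 -0.07468299  0.04371116] table z near [ 5.54271458e-01 -2.62219482e-01  2.96288894e-04]
top 8508 [ 0.57405666 -0.13909241  0.16936131] 0.0019649266978876926
scene 8760 [ 0.57323397 -0.13825749  0.17234941] 0.002265366442711331
both 17268 [ 0.57417954 -0.13909016  0.17586335] 0.002131214205129213
```

```bash
sleep 1; ls pics
```

```text
crop1.png
scene0.png
top0.png
```

View pics/crop1.png

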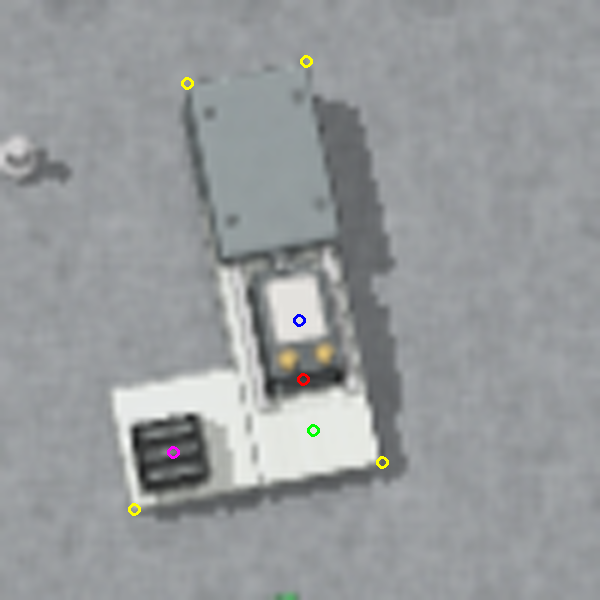

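The fit lands well on the loaded dock: in the crop the cell with its label and ports is at (300,330) and the pad at (172,452). The dock origin is about (0.574, -0.139) with yaw about 0.172. I plan to put the TCP at dock (-30, 36) mm with the jaws along dock y and about 58 mm of opening, so one finger is over the pad and the other on the deck's centre line.

Call:
send_rows(motion=[0,0,0,0.138,5.75,0,0,0,0.138,5.75,-3.7,-2.7,0,0,5.75,-3.7,-2.7,0,0,5.75,-3.7,-2.7,0,0,5.75,-3.7,-2.7,0,0,5.75,-3.7,-2.7,0,0,5.75,-3.7,-2.7,0,0,5.75,-3.7,-2.7,0,0,5.75,-3.7,-2.7,0,0,5.75,-3.7,-2.7,0,0,5.75,-3.7,-2.7,0,0,5.75], grip_force=60)

```text
time: 1.7
eef_pos: [0.5055, -0.1915, 0.2319]
tcp_rot: [0.758, -0.653, 0.004, 0.001]
contact_force: [0.5, -0.6, -1.1]
opening: 0.673
```

```bash
cat > rem.py <<'E'
from h import *
import sys
def rem(tx,ty,tz,x0=.574,y0=-.139,t=.172):
    s=ctrl.get_state(); Rm=R.from_quat(s['tcp_rot']).as_matrix(); p=np.array(s['eef_pos'])
    w=np.array([x0+np.cos(t)*tx-np.sin(t)*ty,y0+np.sin(t)*tx+np.cos(t)*ty,tz])
    d=w-p; want=t-np.pi/2; yaw=np.arctan2(Rm[1,0],Rm[0,0])
    print('t',s['time'],'pos',p.round(4),'tgt',w.round(4),'tool shift cm',(Rm.T@d*100).round(2),'spin',round(-(want-yaw),3),'zaxis',Rm[:,2].round(4),'F',s['contact_force'].round(2),'open',round(s['opening'],3),'q',s['qpos'].round(2))
if __name__=='__main__': rem(*map(float,sys.argv[1:4]))
E
python3 rem.py -.030 .036 .2
```

```text
t 1.7 pos [ 0.5055 -0.1915  0.2319] tgt [ 0.5383 -0.1087  0.2   ] tool shift cm [-7.72 -4.46  3.16] spin -0.023 zaxis [ 0.0045 -0.0056 -1.    ] F [ 0.52 -0.6  -1.1 ] open 0.673 q [-0.55 -0.01  1.91 -0.    1.24  0.87]
```

Call:
send_rows(motion=[-3.8,-2.2,2.0,-0.023,5.75,-3.8,-2.2,3.0,0,5.75,0,0,3.0,0,5.75,0,0,3.0,0,5.75,0,0,0,0,5.75,0,0,0,0,5.75])

```text
time: 2.3
eef_pos: [0.5422, -0.1029, 0.1248]
tcp_rot: [0.769, -0.639, 0.008, -0.001]
contact_force: [0.6, 0.1, 0.9]
opening: 0.674
```

```bash
python3 rem.py -.030 .036 .1; python3 - <<'E'
from h import *
for n in('scene','top'):
    im,d=cams.read_camera(n); np.savez(f'{n}1.npz',im=im,d=d)
    a=im[90:230,150:350] if n=='scene' else im[110:230,220:380]
    cv2.imwrite(f'pics/{n}1.png',cv2.resize(a[:,:,::-1],(800,560 if n=='scene' else 600),interpolation=cv2.INTER_CUBIC))
E
```

```text
t 2.3 pos [ 0.5422 -0.1029  0.1248] tgt [ 0.5383 -0.1087  0.1   ] tool shift cm [0.47 0.53 2.48] spin 0.011 zaxis [ 0.0144 -0.0086 -0.9999] F [0.58 0.14 0.86] open 0.674 q [-0.37  0.12  1.98 -0.    1.03  1.02]
```

View pics/scene1.png

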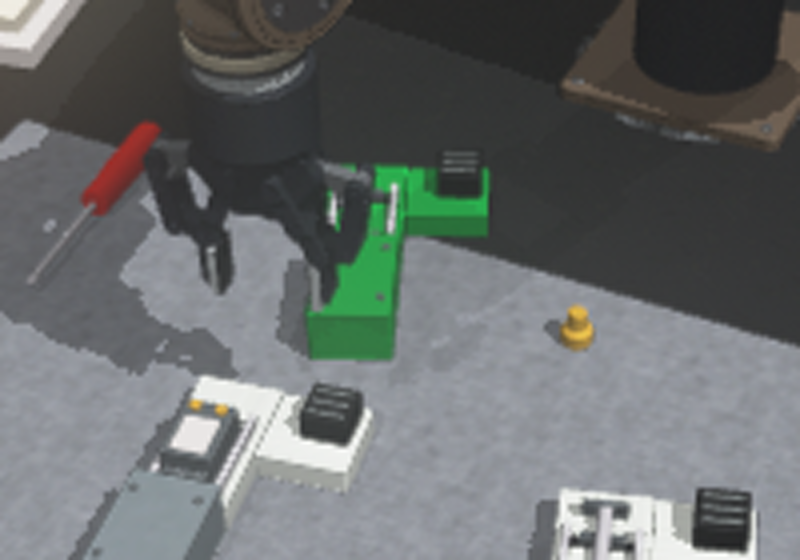

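View pics/top1.png

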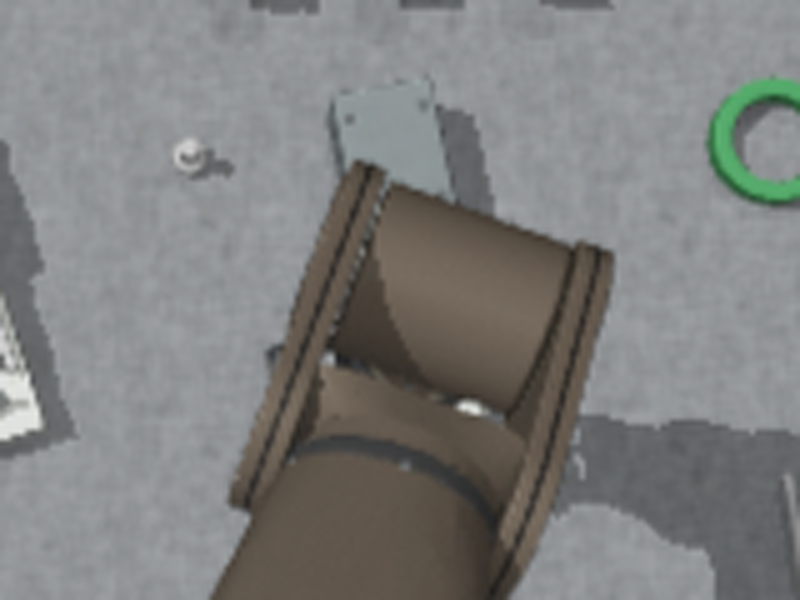

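The scene crop shows both fingers above and in front of the dock, tips near (215,285) and (325,300). I'll measure the tips from depth.

```bash
python3 rem.py -.030 .036 .1; python3 - <<'E'
from h import *
s=ctrl.get_state(); Rm=R.from_quat(s['tcp_rot']).as_matrix(); p=s['eef_pos']
for n in('scene',):
    z=np.load(n+'1.npz'); P=cloud(n,z['d']); T=(P-p)@Rm
    m=(z['d']>0)&(np.abs(T[...,0])<.08)&(np.abs(T[...,1])<.04)&(T[...,2]>-.05)&(T[...,2]<.03)
    Q=T[m]*1000
    for sg in(-1,1):
        q=Q[Q[:,0]*sg>0]; print(sg,len(q),'zmax pct',np.percentile(q[:,2],[90,95,99,100]).round(1))
        for lo,hi in((-30,-20),(-20,-10),(-10,-5),(-5,0),(0,5)):
            w=q[(q[:,2]>lo)&(q[:,2]<=hi)]
            if len(w): print(lo,hi,len(w),'x',np.percentile(w[:,0],[3,50,97]).round(1),'y',np.percentile(w[:,1],[3,97]).round(1))
    print(proj(n,p))
E
```

```text
t 2.4 pos [ 0.5423 -0.1033  0.1253] tgt [ 0.5383 -0.1087  0.1   ] tool shift cm [0.43 0.52 2.53] spin 0.011 zaxis [ 0.0152 -0.0088 -0.9998] F [-0.68 -0.27 -0.21] open 0.675 q [-0.37  0.12  1.98 -0.    1.03  1.02]
-1 93 zmax pct [-12.6  -9.5  -6.1  -4.9]
-30 -20 23 x [-42.5 -38.5 -29.9] y [-12.1   6.7]
-20 -10 24 x [-41.7 -35.1 -29.1] y [-11.8   6.8]
-10 -5 4 x [-35.5 -34.5 -31.1] y [-10.3  -5.9]
-5 0 1 x [-27.9 -27.9 -27.9] y [-8.1 -8.1]
1 114 zmax pct [-9.2 -7.6 -5.1 -3.8]
-30 -20 29 x [28.1 29.9 41.7] y [-12.5   8.2]
-20 -10 18 x [28.1 30.3 39.6] y [-11.7   5.2]
-10 -5 13 x [28.8 29.3 34.1] y [-12.6  11.5]
-5 0 1 x [28.5 28.5 28.5] y [1.8 1.8]
[[217.59750948 164.52367798]]
```

Call:
send_rows(motion=[0.4,0.5,2.0,0.011,5.75,0,0,2.5,0,5.75,0,0,2.0,0,5.75,0,0,0,0,5.75])

```text
time: 2.8
eef_pos: [0.5453, -0.1136, 0.0685]
tcp_rot: [0.764, -0.645, 0.017, -0.004]
contact_force: [-0.2, 0.1, -0.0]
opening: 0.676
```

```bash
python3 rem.py -.030 .036 .055
```

```text
t 2.8 pos [ 0.5453 -0.1136  0.0685] tgt [ 0.5383 -0.1087  0.055 ] tool shift cm [-0.63  0.65  1.32] spin -0.004 zaxis [ 0.0318 -0.0158 -0.9994] F [-0.16  0.06 -0.04] open 0.676 q [-0.39  0.21  2.   -0.    0.9   1.02]
```

Call:
send_rows(motion=[-0.3,0.3,0.3,0,5.75,-0.3,0.3,0.3,0,5.75,0,0,0.4,0,5.75,0,0,0,0,5.75])

```text
time: 3.2
eef_pos: [0.5417, -0.1106, 0.0638]
tcp_rot: [0.763, -0.646, 0.022, -0.006]
contact_force: [-0.2, 0.0, 0.3]
opening: 0.673
```

```bash
python3 rem.py -.030 .036 .055; python3 - <<'E'
from h import *
n='scene'
im,d=cams.read_camera(n); np.savez(f'{n}2.npz',im=im,d=d)
a=im[140:240,160:260]; cv2.imwrite('pics/scene2.png',cv2.resize(a[:,:,::-1],(600,600),interpolation=cv2.INTER_CUBIC))
E
```

```text
t 3.2 pos [ 0.5417 -0.1106  0.0638] tgt [ 0.5383 -0.1087  0.055 ] tool shift cm [-0.28  0.34  0.86] spin -0.006 zaxis [ 0.041  -0.0196 -0.999 ] F [-0.22  0.01  0.26] open 0.673 q [-0.38  0.2   2.02 -0.    0.88  1.02]
```

View pics/scene2.png

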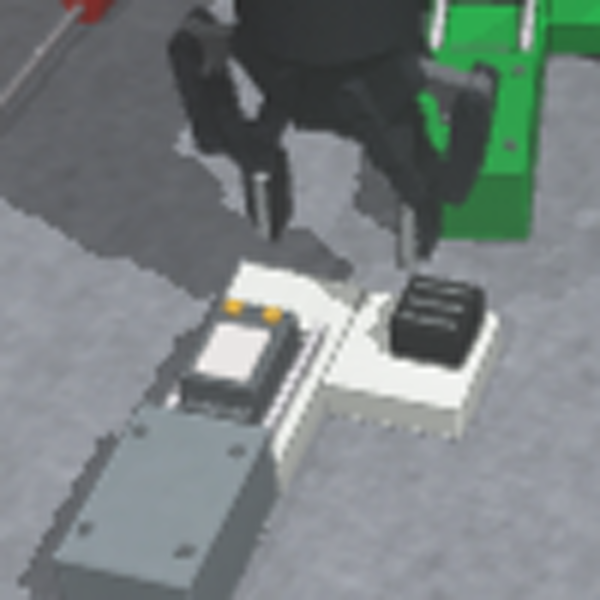

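The tips at (270,240) and (410,265) are about to come down over the deck front and the pad (440,310). Each row restarts from the measured pose while the arm lags, so I'll use fewer rows and let them settle.

Call:
send_rows(motion=[-0.3,0.35,0.9,0,5.75])

```text
time: 3.35
eef_pos: [0.5402, -0.1092, 0.0566]
tcp_rot: [0.763, -0.646, 0.025, -0.007]
contact_force: [-0.7, 0.3, 1.2]
opening: 0.675
```

```bash
python3 - <<'E'
from h import *
from rem import rem
rem(-.03,.036,.055)
for i in range(6):
    im,d=cams.read_camera('scene'); rem(-.03,.036,.055)
E
```

```text
t 3.35 pos [ 0.5402 -0.1092  0.0566] tgt [ 0.5383 -0.1087  0.055 ] tool shift cm [-0.09  0.19  0.15] spin -0.006 zaxis [ 0.0459 -0.0216 -0.9987] F [-0.67  0.28  1.19] open 0.675 q [-0.38  0.21  2.03 -0.    0.86  1.02]
t 3.4 pos [ 0.5376 -0.108   0.0539] tgt [ 0.5383 -0.1087  0.055 ] tool shift cm [ 0.08 -0.06 -0.11] spin -0.006 zaxis [ 0.0406 -0.0193 -0.999 ] F [-1.42  0.4  -1.25] open 0.674 q [-0.38  0.21  2.03 -0.    0.86  1.02]
t 3.45 pos [ 0.5371 -0.1079  0.0536] tgt [ 0.5383 -0.1087  0.055 ] tool shift cm [ 0.1  -0.11 -0.13] spin -0.005 zaxis [ 0.039  -0.0188 -0.9991] F [-0.5   0.5  -0.97] open 0.671 q [-0.38  0.21  2.03 -0.    0.86  1.02]
t 3.5 pos [ 0.5375 -0.108   0.0539] tgt [ 0.5383 -0.1087  0.055 ] tool shift cm [ 0.08 -0.07 -0.1 ] spin -0.006 zaxis [ 0.0395 -0.019  -0.999 ] F [ 0.06  0.54 -1.02] open 0.673 q [-0.38  0.21  2.03 -0.    0.86  1.02]
t 3.55 pos [ 0.5379 -0.1082  0.0543] tgt [ 0.5383 -0.1087  0.055 ] tool shift cm [ 0.05 -0.03 -0.06] spin -0.006 zaxis [ 0.0404 -0.0194 -0.999 ] F [ 0.16  0.04 -0.59] open 0.676 q [-0.38  0.21  2.03 -0.    0.86  1.02]
t 3.6 pos [ 0.5382 -0.1084  0.0546] tgt [ 0.5383 -0.1087  0.055 ] tool shift cm [ 0.03 -0.   -0.03] spin -0.006 zaxis [ 0.0411 -0.0196 -0.999 ] F [-0.73 -0.59  0.41] open 0.67 q [-0.38  0.21  2.03 -0.    0.86  1.02]
t 3.65 pos [ 0.5384 -0.1085  0.0548] tgt [ 0.5383 -0.1087  0.055 ] tool shift cm [ 0.01  0.02 -0.02] spin -0.006 zaxis [ 0.0415 -0.0198 -0.9989] F [ 1.04  0.74 -0.48] open 0.673 q [-0.38  0.21  2.03 -0.    0.86  1.02]
```

A single row followed by settling lands within 0.3 mm. Next I'll check the finger tips in the dock frame.

```bash
python3 - <<'E'
from h import *
n='scene'
im,d=cams.read_camera(n); cv2.imwrite('pics/scene3.png',cv2.resize(im[140:240,160:260,::-1],(600,600),interpolation=cv2.INTER_CUBIC))
s=ctrl.get_state();Rm=R.from_quat(s['tcp_rot']).as_matrix()
P=cloud(n,d)-[.574,-.139,0]; t=.172
D=np.stack([P[...,0]*np.cos(t)+P[...,1]*np.sin(t),-P[...,0]*np.sin(t)+P[...,1]*np.cos(t),P[...,2]],-1)
T=(cloud(n,d)-s['eef_pos'])@Rm
m=(d>0)&(np.abs(T[...,0])<.06)&(np.abs(T[...,1])<.03)&(T[...,2]>-.04)&(D[...,2]>.055)
for sg in(-1,1):
    mm=m&(T[...,0]*sg>0); q=D[mm]*1000; print(sg,len(q))
    for lo in range(55,90,6):
        w=q[(q[:,2]>=lo)&(q[:,2]<lo+6)]
        if len(w): print(lo,len(w),'x',np.percentile(w[:,0],[3,97]).round(1),'y',np.percentile(w[:,1],[3,50,97]).round(1))
for x in(-.036,.036): # predicted tip
    w=s['eef_pos']+Rm@[x,0,-.0055]-[.574,-.139,0]; print('pred tip dock',((w[0]*np.cos(t)+w[1]*np.sin(t))*1000).round(1),((-w[0]*np.sin(t)+w[1]*np.cos(t))*1000).round(1),(w[2]*1000).round(1))
E
```

```text
-1 60
55 1 x [-27.2 -27.2] y [70.7 70.7 70.7]
61 6 x [-23.6 -17.8] y [65.5 69.4 72. ]
67 13 x [-31.8 -18.5] y [66.9 72.7 78.4]
73 12 x [-31.6 -18. ] y [66.5 74.5 78.8]
79 14 x [-29.6 -19.5] y [66.2 71.6 78.7]
85 11 x [-32.4 -20. ] y [68.1 75.8 79.6]
1 75
55 1 x [-24.9 -24.9] y [7.7 7.7 7.7]
61 11 x [-39.9 -18.5] y [-2.   6.9  7.8]
67 11 x [-32.7 -19.6] y [-4.1  6.7  8.3]
73 15 x [-37.6 -18.6] y [-4.1  6.6  8. ]
79 10 x [-38.5 -19.3] y [-3.1  7.   8.1]
85 14 x [-42.4 -19. ] y [-4.9  5.9  8.5]
pred tip dock -29.7 72.1 59.6
pred tip dock -30.1 0.2 61.5
```

View pics/scene3.png

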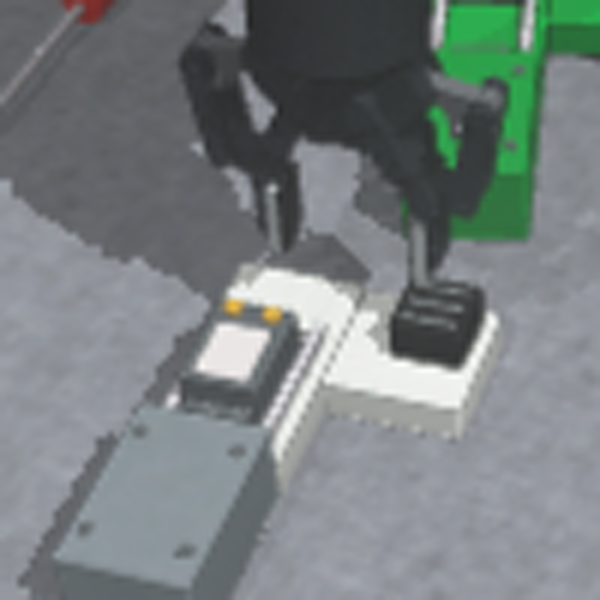

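Finger tips are measured at dock (-30, 72) and (-30, 0), as planned. I'll descend to just above the pad first.

```bash
python3 rem.py -.030 .036 .040;python3 rem.py -.030 .036 .0255
```

```text
t 3.7 pos [ 0.5386 -0.1086  0.055 ] tgt [ 0.5383 -0.1087  0.04  ] tool shift cm [-0.04  0.09  1.5 ] spin -0.006 zaxis [ 0.0418 -0.0199 -0.9989] F [-0.24 -0.37  0.86] open 0.672 q [-0.38  0.21  2.03 -0.    0.86  1.02]
t 3.7 pos [ 0.5386 -0.1086  0.055 ] tgt [ 0.5383 -0.1087  0.0255] tool shift cm [-0.08  0.14  2.95] spin -0.006 zaxis [ 0.0418 -0.0199 -0.9989] F [-0.24 -0.37  0.86] open 0.672 q [-0.38  0.21  2.03 -0.    0.86  1.02]
```

Call:
send_rows(motion=[-0.04,0.09,1.5,0,5.75])

```text
time: 3.8
eef_pos: [0.5404, -0.1094, 0.0418]
tcp_rot: [0.763, -0.645, 0.025, -0.007]
contact_force: [0.1, -0.1, 0.7]
opening: 0.675
```

```bash
python3 - <<'E'
from h import *
from rem import rem
for i in range(6): im,d=cams.read_camera('scene')
rem(-.03,.036,.0335);rem(-.03,.036,.0255)
cv2.imwrite('pics/scene4.png',cv2.resize(im[140:240,160:260,::-1],(600,600),interpolation=cv2.INTER_CUBIC))
E
```

```text
t 4.1 pos [ 0.538  -0.1086  0.0397] tgt [ 0.5383 -0.1087  0.0335] tool shift cm [-0.   -0.    0.63] spin -0.006 zaxis [ 0.0408 -0.0196 -0.999 ] F [-0.4  -0.42  0.45] open 0.672 q [-0.38  0.23  2.03 -0.    0.83  1.02]
t 4.1 pos [ 0.538  -0.1086  0.0397] tgt [ 0.5383 -0.1087  0.0255] tool shift cm [-0.02  0.03  1.42] spin -0.006 zaxis [ 0.0408 -0.0196 -0.999 ] F [-0.4  -0.42  0.45] open 0.672 q [-0.38  0.23  2.03 -0.    0.83  1.02]
```

View pics/scene4.png

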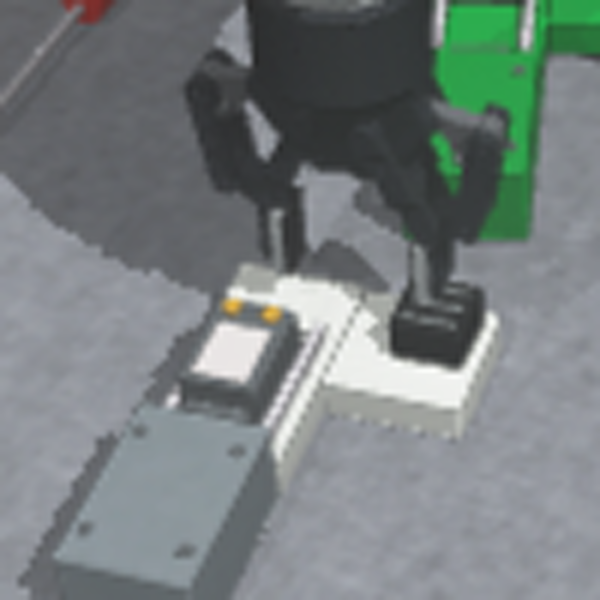

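The right tip is now almost on the pad (430,300), and the left tip is in front of the cell over the deck (280,270). No contact force yet, so I'll press in stages.

Call:
send_rows(motion=[0,0,0.7,0,5.75])

```text
time: 4.2
eef_pos: [0.5387, -0.1088, 0.0336]
tcp_rot: [0.763, -0.645, 0.022, -0.006]
contact_force: [-0.7, 0.7, 5.3]
opening: 0.675
```

```bash
python3 - <<'E'
from h import *
from rem import rem
for i in range(5): im,d=cams.read_camera('scene')
rem(-.03,.036,.0255)
E
```

```text
t 4.45 pos [ 0.5385 -0.1087  0.0329] tgt [ 0.5383 -0.1087  0.0255] tool shift cm [-0.03  0.05  0.74] spin -0.006 zaxis [ 0.0412 -0.0197 -0.999 ] F [-0.53 -0.04  3.08] open 0.675 q [-0.38  0.24  2.03 -0.    0.82  1.02]
```

Call:
send_rows(motion=[-0.03,0.05,0.75,0,5.75])

```text
time: 4.55
eef_pos: [0.5388, -0.1088, 0.0264]
tcp_rot: [0.763, -0.645, 0.023, -0.006]
contact_force: [-1.6, 0.2, 5.1]
opening: 0.673
```

```bash
python3 - <<'E'
from h import *
from rem import rem
for i in range(6):
    im,d=cams.read_camera('scene'); rem(-.03,.036,.0255)
cv2.imwrite('pics/scene5.png',cv2.resize(im[140:240,160:260,::-1],(600,600),interpolation=cv2.INTER_CUBIC))
np.savez('scene5.npz',im=im,d=d)
E
```

```text
t 4.6 pos [ 0.5385 -0.1087  0.0253] tgt [ 0.5383 -0.1087  0.0255] tool shift cm [-0.01  0.02 -0.02] spin -0.006 zaxis [ 0.0417 -0.0197 -0.9989] F [-0.64 -0.89  8.99] open 0.679 q [-0.38  0.26  2.04 -0.    0.8   1.02]
t 4.65 pos [ 0.5384 -0.1088  0.0256] tgt [ 0.5383 -0.1087  0.0255] tool shift cm [-0.01  0.02  0.01] spin -0.006 zaxis [ 0.0414 -0.0196 -0.999 ] F [-1.01  0.36  4.89] open 0.672 q [-0.38  0.26  2.04 -0.    0.8   1.02]
t 4.7 pos [ 0.5385 -0.1088  0.0257] tgt [ 0.5383 -0.1087  0.0255] tool shift cm [-0.02  0.02  0.02] spin -0.006 zaxis [ 0.0414 -0.0196 -0.999 ] F [-0.87  0.23  4.54] open 0.673 q [-0.38  0.26  2.04 -0.    0.8   1.02]
t 4.75 pos [ 0.5384 -0.1088  0.0257] tgt [ 0.5383 -0.1087  0.0255] tool shift cm [-0.01  0.01  0.02] spin -0.006 zaxis [ 0.0413 -0.0195 -0.999 ] F [-0.39  0.18  6.07] open 0.672 q [-0.38  0.26  2.04 -0.    0.8   1.02]
t 4.8 pos [ 0.5384 -0.1088  0.0258] tgt [ 0.5383 -0.1087  0.0255] tool shift cm [-0.02  0.01  0.03] spin -0.006 zaxis [ 0.0414 -0.0196 -0.999 ] F [-0.77  0.27  5.14] open 0.672 q [-0.38  0.26  2.04 -0.    0.8   1.02]
t 4.85 pos [ 0.5385 -0.1088  0.0258] tgt [ 0.5383 -0.1087  0.0255] tool shift cm [-0.02  0.02  0.03] spin -0.006 zaxis [ 0.0415 -0.0196 -0.9989] F [-1.6   0.01  4.96] open 0.669 q [-0.38  0.26  2.04 -0.    0.8   1.02]
```

View pics/scene5.png

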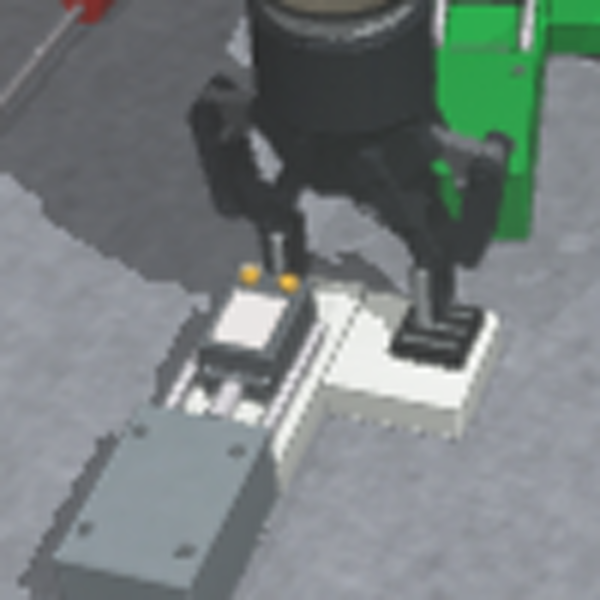

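The cell has popped out and sits against the left finger (270,260), with the plunger extended behind it at (230,395) and the pad down. I'll check the numbers.

```bash
python3 - <<'E'
from h import *
t=.172; F=[]
for i in range(8):
    im,d=cams.read_camera('scene'); F.append(ctrl.get_state()['contact_force'])
F=np.array(F); print('F mean',F.mean(0).round(2),F.std(0).round(2))
P=cloud('scene',d)-[.574,-.139,0]
D=np.stack([P[...,0]*np.cos(t)+P[...,1]*np.sin(t),-P[...,0]*np.sin(t)+P[...,1]*np.cos(t),P[...,2]],-1)*1000
r=spotter.trace('cell_mid','scene'); print([(q['conf'],q['bbox']) for q in r])
m=r[0]['mask']; q=D[m]; top=q[(q[:,2]>46)&(q[:,2]<54)]
for a in range(3): print('cell top',np.percentile(top[:,a],[2,50,98]).round(1))
A=np.c_[top[:,:2],np.ones(len(top))]; print('slope',np.linalg.lstsq(A,top[:,2],rcond=None)[0][:2].round(3))
pad=D[(D[...,0]>-16)&(D[...,0]<-9.5)&(D[...,1]>57)&(D[...,1]<87)&(d>0)]; print('pad z',np.percentile(pad[:,2],[10,50,90]).round(1),len(pad))
dk=D[(D[...,0]>-40)&(D[...,0]<0)&(D[...,1]>32)&(D[...,1]<48)&(d>0)]; print('housing22',np.median(dk[:,2]).round(1))
s=ctrl.get_state(); print(s['time'],s['eef_pos'].round(4),s['opening'])
E
```

```text
F mean [-1.17 -0.23  5.08] [0.45 0.43 0.28]
[(0.75, [192.7, 186.6, 21.1, 18.8])]
cell top [-15.9   7.6  30.9]
cell top [-15.2   2.9  19.7]
cell top [46.3 49.6 53.2]
slope [-0.018 -0.007]
pad z [ 28.6 193.5 320.6] 150
housing22 221.7
5.3 [ 0.5384 -0.1088  0.0258] 0.6739931679278974
```

```bash
python3 - <<'E'
from h import *
t=.172; im,d=cams.read_camera('scene')
P=cloud('scene',d)-[.574,-.139,0]
D=np.stack([P[...,0]*np.cos(t)+P[...,1]*np.sin(t),-P[...,0]*np.sin(t)+P[...,1]*np.cos(t),P[...,2]],-1)*1000
k=(d>0)&(D[...,2]<60)
pad=D[k&(D[...,0]>-18)&(D[...,0]<-11)&(D[...,1]>58)&(D[...,1]<86)]; print('pad z',np.percentile(pad[:,2],[10,50,90]).round(1),len(pad))
dk=D[k&(D[...,0]>-40)&(D[...,0]<8)&(D[...,1]>33)&(D[...,1]<48)]; print('housing22',np.median(dk[:,2]).round(1),len(dk))
s=ctrl.get_state(); print(s['time'],s['eef_pos'].round(4),s['contact_force'].round(2))
E
```

```text
pad z [27.4 29.  30.5] 17
housing22 21.2 71
5.35 [ 0.5384 -0.1088  0.0259] [-1.06 -0.41  4.85]
```

The pad top is at about 29–30 mm, so it is 13 mm or more down. The cell is flat, its middle at x ≈ 7 mm, and the reading is steady. Handing in.

```bash
python3 - <<'E'
from h import *
print(workorder.sign_off()); s=ctrl.get_state(); print(s['time'],s['eef_pos'].round(4),s['contact_force'].round(2))
E
```

```text
the job is handed in; nothing more can be done
None
the job is handed in; nothing more can be done
```

I pressed the loaded dock's pad with one finger while the other stood on the deck's centre line about 19 mm in front of the cell. The cell popped out, stopped against that finger, and I handed the job in holding that pose. Sign-off reports no verdict, and the state could not be read afterwards.

Last checks before handing in:
- **Pad:** its top was at about 29 mm by depth, roughly 13–14 mm down. This rests on only 17 depth pixels, but the finger-tip height agrees (about 12.5 mm).
- **Cell:** its middle was at x ≈ 7 mm, so about 18 mm out of its seat. It lay flat (slope under 0.02) and about 3 mm off the centre line by the rough mask.
- **Forces:** the tool felt a steady 5 N up and about 1.1 N sideways towards -x. The sideways force is less than the roughly 3 N plunger force, probably because the pad finger's friction takes some of it. I could not measure the cell contact force on its own.
- **Tool tilt:** the tool drifted about 2.6° off vertical on the way down. It did no harm.
- **Other things on the bench:** the arm stayed away from the empty dock and the bystanders, and I saw nothing moved. I did not measure each one again.

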